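# Shut and lock the brush shutter of the sole-roughing unit

## Robot

A 6-joint arm with a two-finger parallel gripper is mounted at the origin on the work surface; the furniture and walls round the work are solid. World frame = base frame: x ahead of the robot, y to its left, z up, the work surface at z = 0. Lengths are in mm, angles in rad, forces in N, time in s.
With the tool pointing down it reaches from about 400 to 925 mm from the base axis. Payload 12.5 kg.
Tool frame: the origin (TCP) lies midway between the tips of the shut fingers; the grasp point (between the pads) lies 19 mm behind it (env.pinch_z is the z of the grasp point in the tool frame, in mm); z points along the fingers, y is the line along which they close (so a half turn about z gives the same grasp; the last joint's range is limited). The gripper opens to 95 mm and grips with 3 to 60 N. Pads are 20 mm wide; open, the fingers measure 119 mm over their backs; the gripper's body (75 mm by 180 mm) begins 59 mm behind the grasp point.
Start: joints at [1.237, 0.491, 1.559, -0, 1.092, -0.106], TCP at [141.128, 608.876, 214.661] pointing down, gripper open.
Joint ranges: [-3.1, 3.1], [-0.84, 2.19], [0.05, 2.79], [-1.13, 4.28], [0.06, 2.93], [-2.69, 2.69]. Speed limits (rad/s): [2.22, 2.22, 2.79, 3.14, 3.14, 3.14].

## Interface

Orientations are given as [roll, pitch, yaw] about the fixed x, y, z axes, in that order (R = Rz(yaw) Ry(pitch) Rx(roll)).
In Python, from cell import env, eyes gives the robot as it stands.
- The arm moves only by the shell command python3 -m inch 'ROWS'. ROWS is JSON, a list of rows, each a list of 3 entries, a list of its own where there are three numbers: the shift along the tool's x, y, z in units of 60 mm (1.0 is 60 mm), then the turn about the tool's z in units of 5 degrees (1.0 is 5 degrees), then the closure, from -1 (fully open) to 1 (shut). In form: [[[tx, ty, tz], turn, claw], ...]. A call has exactly 10 rows; each row shifts and turns the commanded pose from where the row before left it, along the tool's axes as they then stand; what a row does not reach is not made up. A row lasts 1/8 s, in which the tool goes at most 62.5 mm and 10.7 degrees, less where a joint would pass 70% of its speed; a pose out of reach is approached as far as the arm can. A call is refused whole if a number of a shift passes 1 or a number of a turn 1, either way. A call with a gripper value outside its range is refused whole. The fingers move at their own pace and stop on an object; the grip force is fixed at half the most. Time passes only in rows, so rows that do not move let the fingers close, or fill a call up. It gives the time, the measured TCP pose, the force, the opening and the grip force at its end, in the units of the state.
- env.state(): the state, without advancing time (a new reading comes with each control period).
- eyes.read_camera(name): name is "side" or "top"; returns a dict with "pixels" (420x560x3 uint8, red, green, blue), "fx", "fy", "cx", "cy" (pixels), "extrinsics" (4x4, takes a point from world to camera coordinates). Camera axes: x right, y down, z forward; pixel columns grow to the right and rows downward; lengths in mm; the calibration is good to about 2 mm. A picture is of the moment at which its call begins. There is no depth.
- env.job_done(): hands the job in; it is judged then, once.
Trained networks look in a picture, given as the dict that the camera call returned (one of the last four; its "shot" number tells which), for a name from the list of things; names that differ only in an ending like _2 or _b are one class to them, and where a whole thing is asked for, a point or a joint stands for the part that bears it (a point fixed in the world has none). Each returns a list of dicts, best first, with "score" (0 to 1); they miss things now and then, are a little off and sometimes report something else, mostly with a low value. They report only what shows in the picture. A call takes as long as a camera call.
- eyes.boxes_of(name, picture): "centre" ([row, column] in pixels, amid what is visible of it).
- eyes.cut_out(name, picture): "mask" (420x560 bool, what is visible of it) and "centre" ([row, column] in pixels, amid what is visible of it).
- eyes.spot_point(name, picture): "centre" ([row, column] in pixels: a listed point, or the origin of a listed thing).
The state is a dict: "t": time; "joints": joint angles; "qvel": joint speeds; "tau": joint torques, N m; "eef_pos": TCP position; "tcp_rot": TCP orientation; "ft_force": force on the tool from outside, world axes, zero at the start; "moment": the same for the moment, N m; "opening": opening from 0.0 (shut) to 1.0 (fully open); "grip_force": force on a finger pad.
Only numpy, scipy, OpenCV 4.12 (cv2) and the standard library are available. Lean on these libraries where they do the work, as an engineer would, in place of code of your own. Each camera call takes 0.05 s, during which the arm holds its last target. There are 200 camera calls.

## Task

The day's work on the sole-roughing unit is done, but its wire brush still lies open. Push the yellow shutter across with the fingers against its brittle black grip (neither pinch nor ram it), over its click stops and fully home against the end stop, so that it covers the brush and stays shut; then press the red-winged stud in, turn it a quarter turn clockwise until it locks, and let go. Keep clear of the cement bottle beside the unit.

Things in the scene. Friction and masses are not known exactly. Their poses are not given: they have to be found in the camera images.
- roughing_unit: bench machine bolted down, slate housing 290 wide x 167 deep, 89 high in front, 121 at the back; origin at the centre of its underside, x to its back, y to its left, z up. Its bare metal top panel slopes 12 deg, low edge in front; the shutter runs in two rails, 7 high, along y over the mouth in the front half; the stud stands behind it. Green and red buttons on the front are not needed
- shutter: yellow plate 66 x 100 x 5 mm on the sloping panel, sliding level along the unit's -y by 84 mm from open to a solid end stop. Drags with 1.5 N; two click stops 47 and 63 mm from open need about 10 N, a last one, crest 4.5 mm before the end, about 16 N: past it the shutter snaps home, short of it it springs back some 10 mm. Origin: centre of its underside; axes as shutter_grip
- shutter_grip (a point): centre of the push face (+y side) of the shutter's black grip, a ridge 52 mm up the slope x 16 along y x 21 high; 9.5 above the plate's face, 10.5 below the grip's top. x: up the slope, y: unit's left (against the closing push), z: out of the panel. In the unit's frame its y is 0.122 with the shutter open, 0.038 when home. At least 20 mm behind the face (+y) nothing stands higher than the rails
- stud_push (a joint): how far the stud is pressed in along the panel's normal, m: 0 out, 0.009 at the bottom stop. Spring 4 N at 0, 11 N at the bottom. Over 0.007 is needed to start the turn; part turned it stays in. Blocked at 0.001 unless the shutter is home. Locked, it springs back to rest at about 0.005
- lock_stud (a joint): the stud's turn, rad, clockwise seen from outside the panel: 0 wing up and down the slope, 1.571 (end of its turn) wing level; the catch takes it from about 1.35. Friction 0.03 N m
- stud_head (a point): on the stud's axis at the outer face of its black round flange (diameter 54); on it stands the red wing, 50 long x 12 wide x 22 high, for the fingers to grip across its width. z: out of the panel, x: along the wing and y: across it (they turn with it). Out, the flange face is 18 above the panel; the axis lies 23 behind and 45 to the -y side of the unit's centre
- cement_bottle: brown bottle with a black cap, 60x62x112 mm, standing on the bench at the unit's left; origin at the centre of its underside, z up; to be left alone

How it is judged:
By the outcome, as a careful person would: the job done as asked, in the order asked, and still so for the second after the job is handed in, with the robot touching nothing.
It also fails if it takes over 58 s, if anything falls off the work surface, if the arm or the gripper's body presses on something with over 40 N, if the wrist force passes 120 N, or if a joint passes its speed limit or range.

## Working session

There is one attempt and no reset: what is moved stays moved. The work goes in short steps, Python scripts to look and compute and a shell command to move; the robot and the scene stay as the last step left them, time stands still between calls to the robot, and variables do not carry over. Pictures are saved under pics/ and viewed, at most 10 in all, crops included, and the job is handed in when it is done.

```bash
ls; mkdir -p pics; cat > h.py <<'E'
import numpy as np, cv2
from cell import env, eyes
from scipy.spatial.transform import Rotation as R
def ray(p,rc):
    E=np.array(p["extrinsics"]);r,c=rc
    d=E[:3,:3].T@np.array([(c-p["cx"])/p["fx"],(r-p["cy"])/p["fy"],1.]);o=-E[:3,:3].T@E[:3,3]
    return o,d/np.linalg.norm(d)
def tri(rs):
    A=sum(np.eye(3)-np.outer(d,d) for o,d in rs);b=sum((np.eye(3)-np.outer(d,d))@o for o,d in rs)
    x=np.linalg.solve(A,b);return x,[round(float(np.linalg.norm((np.eye(3)-np.outer(d,d))@(x-o))),1) for o,d in rs]
def proj(p,X):
    E=np.array(p["extrinsics"]);c=E[:3,:3]@np.array(X)+E[:3,3]
    return np.array([p["fy"]*c[1]/c[2]+p["cy"],p["fx"]*c[0]/c[2]+p["cx"]])
E
cat > look.py <<'E'
from h import *
P={n:eyes.read_camera(n) for n in("side","top")}
for n in P: cv2.imwrite(f"pics/{n}0.png",P[n]["pixels"][:,:,::-1])
for n in P: print(n,"cam at",np.round(ray(P[n],(210,280))[0]),np.round(ray(P[n],(210,280))[1],2))
for k in("roughing_unit","shutter","shutter_grip","stud_head","cement_bottle"):
    L={n:eyes.spot_point(k,P[n]) for n in P}
    for n in L: print(k,n,[(np.round(q["centre"]),round(q["score"],2)) for q in L[n][:2]])
    if all(L.values()): print("   ",*tri([ray(P[n],L[n][0]["centre"]) for n in P]))
s=env.state();print(s["t"],s["eef_pos"],s["tcp_rot"],s["ft_force"],s["opening"],env.pinch_z)
E
python3 look.py
```

```text
pics
side cam at [ 528. -483.  653.] [-0.03  0.78 -0.63]
top cam at [329. 176. 953.] [ 0.2   0.01 -0.98]
roughing_unit side [(array([299., 300.]), 0.7)]
roughing_unit top [(array([210., 330.]), 0.72)]
    [536.58354959  54.56512759   3.84964414] [1.8, 1.8]
shutter side [(array([232., 288.]), 0.94)]
shutter top [(array([206., 299.]), 0.73)]
    [516.21843804 137.24174839  96.16929547] [0.2, 0.2]
shutter_grip side [(array([211., 290.]), 0.66)]
shutter_grip top [(array([203., 286.]), 0.88)]
    [516.23788647 167.95466667 122.49188185] [1.9, 1.9]
stud_head side []
stud_head top [(array([206., 329.]), 0.57)]
cement_bottle side [(array([208., 246.]), 0.55)]
cement_bottle top [(array([246., 214.]), 0.87)]
    [413.65822465 336.03038812  -8.60068157] [1.1, 1.1]
0.6 [141.11587965 608.88666215 214.67626581] [ 3.14144915e+00 -3.33706340e-05  2.91378691e+00] [ 0.07261525 -1.13091606  0.14529478] 1.0000778568437276 -18.8
```

View pics/side0.png

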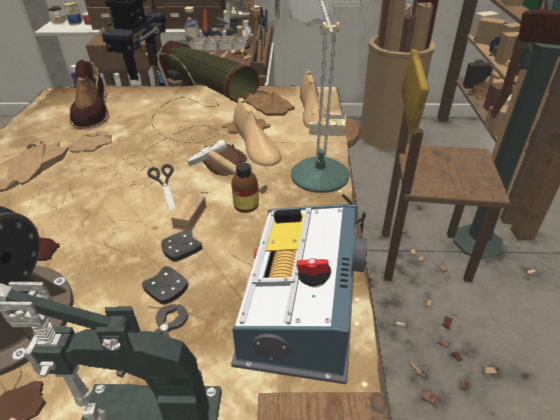

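View pics/top0.png

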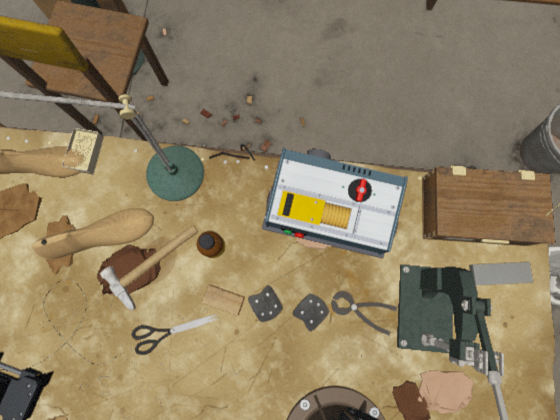

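```bash
python3 - <<'E'
from h import *
P={n:eyes.read_camera(n) for n in("side","top")}
a=cv2.resize(P["side"]["pixels"][195:380,225:385,::-1],None,fx=3.2,fy=3.2,interpolation=3)
b=cv2.resize(P["top"]["pixels"][140:265,255:415,::-1],None,fx=4.5,fy=4.5,interpolation=3)
cv2.imwrite("pics/sc.png",a);cv2.imwrite("pics/tc.png",b)
M={}
for n in P:
    h=cv2.cvtColor(P[n]["pixels"],cv2.COLOR_RGB2HSV).astype(int)
    red=((h[...,0]<6)|(h[...,0]>174))&(h[...,1]>180)&(h[...,2]>120)
    k,l,st,c=cv2.connectedComponentsWithStats(red.astype(np.uint8))
    print(n,[(st[i][4],np.round(c[i][::-1],1)) for i in range(1,k) if st[i][4]>15])
    for nm in("roughing_unit","shutter","stud_head"):
        q=eyes.cut_out(nm,P[n])
        if q:
            m=q[0]["mask"].astype(np.uint8);print(n,nm,round(q[0]["score"],2),q[0]["centre"],m.sum(),cv2.minAreaRect(cv2.findNonZero(m)))
E
```

```text
side [(np.int32(51), array([263.4, 303.1])), (np.int32(22), array([263.5, 320.1]))]
side roughing_unit 0.86 [297.3, 300.6] 18458 ((300.2273254394531, 287.2485046386719), (122.02985382080078, 180.01585388183594), 8.997142791748047)
side shutter 0.87 [232.0, 286.7] 1263 ((284.6704406738281, 230.5135498046875), (32.02851867675781, 47.28738784790039), 10.885527610778809)
side stud_head 0.82 [271.8, 312.4] 783 ((313.7099914550781, 271.4700012207031), (27.71858787536621, 32.951175689697266), 81.8698959350586)
top [(np.int32(109), array([190. , 360.6])), (np.int32(33), array([234.8, 298.7]))]
top roughing_unit 0.89 [201.2, 334.0] 11017 ((335.2337951660156, 199.7055206298828), (132.40940856933594, 90.86405181884766), 13.671307563781738)
top shutter 0.73 [206.5, 298.9] 1146 ((300.676513671875, 206.79412841796875), (44.38401794433594, 25.951311111450195), 14.03624439239502)
top stud_head 0.56 [191.2, 361.2] 494 ((359.5, 189.0), (24.0, 23.0), 90.0)
```

View pics/sc.png

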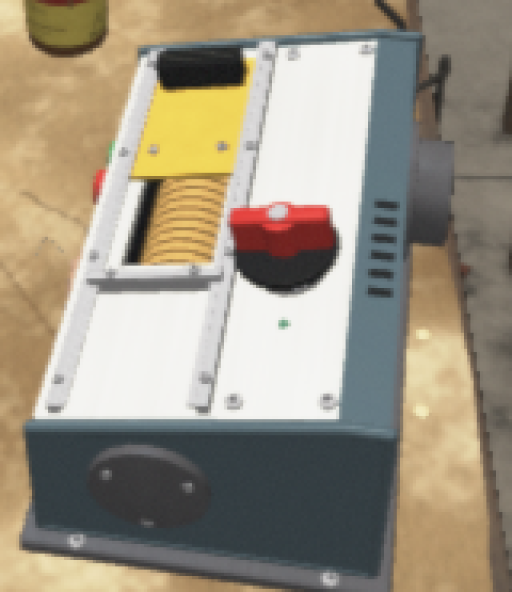

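View pics/tc.png

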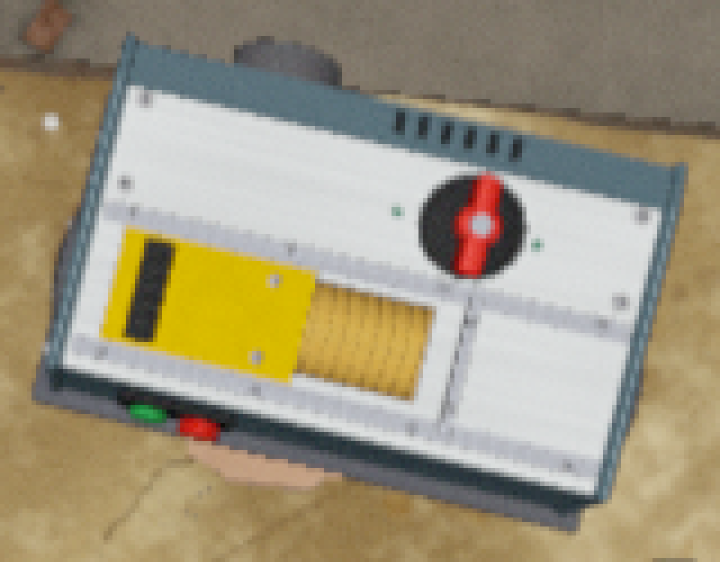

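```bash
cat > fit.py <<'E'
from h import *
P={n:eyes.read_camera(n) for n in("side","top")}
T=lambda x,y:(140+y/4.5-.4,255+x/4.5-.4)
S=lambda x,y:(195+y/3.2-.4,225+x/3.2-.4)
C={"cap":((480,225),(279,211)),"r1":((132,212),(266,55)),"r2":((290,248),(251,146)),"r3":((445,288),(229,252)),"r4":((602,323),(204,380)),
"f2":((257,390),(124,153)),"f3":((411,428),(95,257)),"f4":((568,466),(58,380)),
"p1":((145,98),(366,48)),"p2":((125,183),(293,53)),"p3":((643,215),(328,401)),"p4":((620,301),(233,401)),"pla":((316,270),(235,181)),"plb":((292,383),(133,176))}
X={}
for k,(a,b) in C.items():
    X[k],e=tri([ray(P["top"],T(*a)),ray(P["side"],S(*b))]);print(k,np.round(X[k],1),e)
for a,b in(("r1","r4"),("f2","f4"),("p1","p3"),("p2","p4"),("p2","p1"),("p4","p3"),("plb","pla")):
    d=X[b]-X[a];print(a,b,np.round(d,1),round(np.linalg.norm(d),1),"ang",np.degrees(np.arctan2(d[0],-d[1])),"slope",np.degrees(np.arctan2(d[2],np.hypot(*d[:2]))))
E
python3 fit.py
```

```text
cap [554.6   9.5 152.2] [0.6, 0.6]
r1 [552.7 176.5 114. ] [0.4, 0.4]
r2 [542.7  95.9 114.9] [0.1, 0.1]
r3 [530.8  17.1 114.3] [0.4, 0.4]
r4 [520.5 -62.3 113. ] [0.5, 0.5]
f2 [471.6 105.   99.6] [0.0, 0.0]
f3 [460.9  26.6  98.5] [0.3, 0.3]
f4 [449.7 -52.7  98.1] [0.1, 0.1]
p1 [611.2 175.9 120.7] [0.3, 0.3]
p2 [568.5 181.6 111.5] [0.0, 0.0]
p3 [576.6 -78.3 120.1] [0.1, 0.1]
p4 [533.7 -71.6 109.8] [0.2, 0.2]
pla [534.8  80.6 103.1] [0.7, 0.7]
plb [477.4  87.7  98.4] [0.2, 0.2]
r1 r4 [ -32.2 -238.8   -1.1] 241.0 ang -7.6821183113053895 slope -0.2498697883760489
f2 f4 [ -21.9 -157.7   -1.5] 159.2 ang -7.894132401937415 slope -0.5440812351808373
p1 p3 [ -34.6 -254.2   -0.6] 256.5 ang -7.757026880340665 slope -0.1393256207738872
p2 p4 [ -34.8 -253.2   -1.6] 255.6 ang -7.828383038601625 slope -0.364595547474974
p2 p1 [42.7 -5.7  9.2] 44.0 ang 82.36291829497358 slope 12.120321485515074
p4 p3 [42.9 -6.6 10.3] 44.6 ang 81.19504264609692 slope 13.292761145832651
plb pla [57.4 -7.1  4.7] 58.1 ang 82.91016297119091 slope 4.62135092163704
```

```bash
cat >> h.py <<'E'
O=np.array([546.1,56.1,0]);yw=np.radians(-7.8);xu=np.array([np.cos(yw),np.sin(yw),0]);yu=np.array([-np.sin(yw),np.cos(yw),0])
def unit(X): d=np.array(X)-O;return np.round([d@xu,d@yu,d[2]],1)
def world(u): return O+u[0]*xu+u[1]*yu+np.array([0,0,u[2]])
def onplane(p,rc,h,x0=-45,z0=99.5): # intersect ray with plane h above panel
    n=-np.sin(np.radians(12))*xu+np.array([0,0,np.cos(np.radians(12))]);q=world([x0,0,z0])+h*n
    o,d=ray(p,rc);return o+d*((q-o)@n)/(d@n)
def rel(u):  # shift from the present TCP to unit point, tool axes, units of 60 mm
    s=env.state();d=world(u)-np.array(s["eef_pos"]);return np.round(R.from_euler("xyz",s["tcp_rot"]).inv().apply(d)/60,2)
E
python3 - <<'E'
from h import *
P={n:eyes.read_camera(n) for n in("side","top")}
T=lambda x,y:(140+y/4.5-.4,255+x/4.5-.4)
S=lambda x,y:(195+y/3.2-.4,225+x/3.2-.4)
for nm,a,h in(("gripA",(148,241),26),("gripB",(125,336),26),("gripC",(175,242),26),("gripD",(152,341),26),("plA",(128,228),5),("plB",(105,335),5),("plC",(316,270),5),("plD",(292,383),5)):
    print(nm,unit(onplane(P["top"],T(*a),h)))
for nm,a,h in(("gripfar",(160,50),26),("gripfar2",(245,48),26),("base",(165,87),5),("base2",(243,84),5)): print(nm,unit(onplane(P["side"],S(*a),h)))
for n in P: print(n,[(np.round(q["centre"],1),q["score"]) for q in eyes.spot_point("shutter_grip",P[n])],[proj(P[n],world([-45-9.5*.208,y,99.5+14])) for y in(122,112)])
print(world([-47,140,200]),world([-47,129,112]))
E
```

```text
gripA [-26.1 108.6 130.1]
gripB [-73.3 108.7 120.1]
gripC [-23.6  95.5 130.6]
gripD [-72.6  95.2 120.2]
plA [-17.1 120.4 110.5]
plB [-71.2 119.1  99. ]
plC [-15.8  23.5 110.8]
plD [-72.6  21.9  98.7]
gripfar [-71.9 107.1 120.4]
gripfar2 [-20.9 103.5 131.2]
base [-67.6  98.1  99.8]
base2 [-20.8  96.4 109.8]
side [(array([209.8, 288.7]), 0.67)] [array([209.43597225, 288.80671069]), array([212.7056054 , 287.99808159])]
top [(array([201.7, 283.8]), 0.81)] [array([202.27228754, 279.29407786]), array([203.30692431, 283.61235771])]
[518.53503164 201.18332957 200.        ] [517.04216034 190.28510333 112.        ]
```

```bash
python3 -m inch '[[[-0.3,-0.2,0],-1,1],[[-0.7,-0.6,0],0,1],[[-0.7,-0.6,0],0,1],[[-0.7,-0.6,0],0,1],[[-0.7,-0.6,0],0,1],[[-0.7,-0.6,0],0,1],[[-0.7,-0.6,0],0,1],[[-0.7,-0.6,0],0,1],[[-0.7,-0.6,0],0,1],[[-0.5,-0.4,0],0,1]]'; python3 -c "
from h import *
print(rel([-47,129,112]),env.state()['joints'])"
```

```text
t: 2.55
eef_pos: [476.0, 231.1, 214.8]
tcp_rot: [3.141, 0.0, 3.0]
ft_force: [-0.1, 0.2, 0.2]
opening: 0.026
grip_force: 0.0
[-0.77 -0.58  1.71] [ 3.27068260e-01  3.54887482e-01  1.79285691e+00 -5.46453518e-06
  9.93439588e-01 -1.10185495e+00]
```

```bash
python3 -m inch '[[[-0.4,-0.3,0],0,1],[[-0.37,-0.28,0],0,1],[[0,0,0.4],0,1],[[0,0,0.4],0,1],[[0,0,0.3],0,1],[[0,0,0.2],0,1],[[0,0,0],0,1],[[0,0,0],0,1],[[0,0,0],0,1],[[0,0,0],0,1]]'; python3 -c "
from h import *
print(rel([-47,129,112]),unit(env.state()['eef_pos']))
P={n:eyes.read_camera(n) for n in('side','top')}
a=cv2.resize(P['side']['pixels'][175:290,225:355,::-1],(520,460),interpolation=3)
cv2.imwrite('pics/a.png',a)
for n in P: print(n,proj(P[n],env.state()['eef_pos']))
"
```

```text
t: 3.8
eef_pos: [515.6, 192.1, 137.1]
tcp_rot: [3.141, 0.001, 3.001]
ft_force: [0.2, 0.8, 0.3]
opening: 0.006
grip_force: 0.0
[-0.03 -0.03  0.42] [-48.6 130.6 137.1]
side [197.0001042  288.61470674]
top [199.78602338 275.46277243]
```

View pics/a.png

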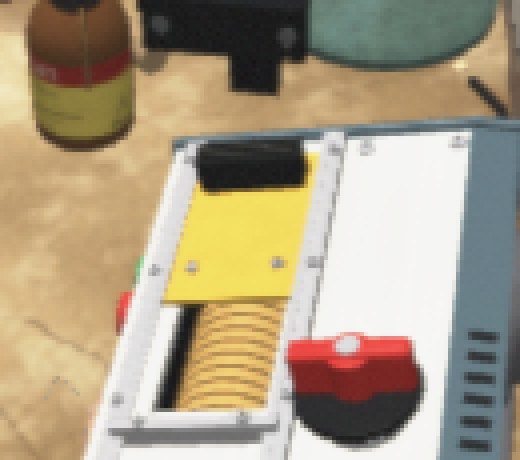

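The fingertips show at crop (254,92), i.e. pixel (198,288), which matches the projected TCP. They are centred behind the black grip, so I'll descend.

```bash
python3 -m inch '[[[-0.02,0,0.1],0,1],[[0,0,0.1],0,1],[[0,0,0.1],0,1],[[0,0,0.1],0,1],[[0,0,0],0,1],[[0,-0.03,0],0,1],[[0,-0.03,0],0,1],[[0,-0.02,0],0,1],[[0,-0.02,0],0,1],[[0,0,0],0,1]]'; python3 -c "
from h import *
s=env.state();print(unit(s['eef_pos']),unit(s['ft_force']+O))"
```

```text
t: 5.15
eef_pos: [515.9, 185.8, 112.7]
tcp_rot: [3.141, 0.0, 3.001]
ft_force: [0.1, -0.3, 0.6]
opening: 0.002
grip_force: 0.0
[-47.5 124.4 112.7] [ 0.1 -0.2  0.6]
```

```bash
python3 -m inch '[[[0,-0.03,0],0,1],[[0,-0.03,0],0,1],[[0,-0.03,0],0,1],[[0,-0.03,0],0,1],[[0,-0.03,0],0,1],[[0,-0.03,0],0,1],[[0,-0.03,0],0,1],[[0,-0.03,0],0,1],[[0,-0.03,0],0,1],[[0,-0.03,0],0,1]]'; python3 -c "
from h import *
s=env.state();print(unit(s['eef_pos']),unit(s['ft_force']+O))"
```

```text
t: 6.4
eef_pos: [513.3, 168.0, 112.6]
tcp_rot: [3.141, 0.0, 3.001]
ft_force: [1.2, 1.6, 0.5]
opening: 0.004
grip_force: 0.8
[-47.6 106.4 112.6] [0.9 1.8 0.5]
```

```bash
python3 -m inch '[[[0,-0.04,0],0,1],[[0,-0.04,0],0,1],[[0,-0.04,0],0,1],[[0,-0.04,0],0,1],[[0,-0.04,0],0,1],[[0,-0.04,0],0,1],[[0,-0.03,0],0,1],[[0,-0.03,0],0,1],[[0,-0.03,0],0,1],[[0,-0.03,0],0,1]]'; python3 -c "
from h import *
s=env.state();print(unit(s['eef_pos']),unit(s['ft_force']+O))"; python3 -m inch '[[[0,-0.03,0],0,1],[[0,-0.03,0],0,1],[[0,-0.03,0],0,1],[[0,-0.03,0],0,1],[[0,-0.03,0],0,1],[[0,-0.03,0],0,1],[[0,-0.03,0],0,1],[[0,-0.03,0],0,1],[[0,-0.03,0],0,1],[[0,0,0],0,1]]'; python3 -c "
from h import *
s=env.state();print(unit(s['eef_pos']),unit(s['ft_force']+O))
P={n:eyes.read_camera(n) for n in('side','top')}
a=cv2.resize(P['side']['pixels'][195:310,225:355,::-1],(520,460),interpolation=3)
cv2.imwrite('pics/b.png',a)
for n in P: print(n,[(np.round(q['centre'],1),q['score']) for q in eyes.spot_point('shutter_grip',P[n])],[proj(P[n],world([-47,y,113.5])) for y in(60,50,38)])
"
```

```text
t: 7.65
eef_pos: [510.6, 147.5, 112.7]
tcp_rot: [3.14, 0.001, 3.001]
ft_force: [2.1, 11.6, -2.3]
opening: 0.005
grip_force: 5.7
[-47.6  85.8 112.7] [ 0.5 11.8 -2.3]
t: 8.9
eef_pos: [508.2, 131.1, 112.7]
tcp_rot: [3.141, 0.0, 3.001]
ft_force: [1.2, 4.6, -0.1]
opening: 0.003
grip_force: 3.0
[-47.8  69.2 112.7] [ 0.6  4.7 -0.1]
side [(array([224.5, 284.6]), 0.95)] [array([230.69787753, 283.5349299 ]), array([234.36188614, 282.62863867]), array([238.8516066 , 281.51810791])]
top [(array([247.2, 212.3]), 0.49)] [array([208.71501239, 306.13934354]), array([209.75652059, 310.48627881]), array([211.00779958, 315.70873296])]
```

View pics/b.png

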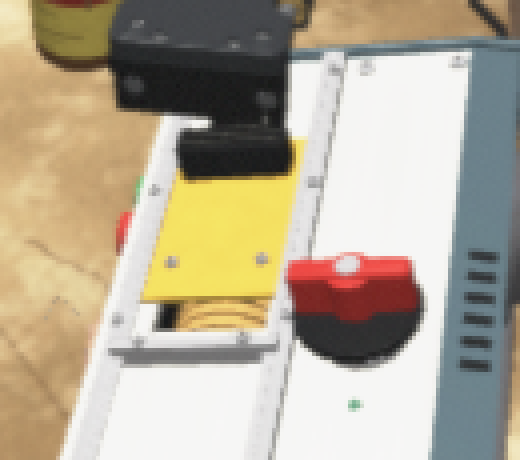

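```bash
python3 -m inch '[[[0,-0.03,0],0,1],[[0,-0.03,0],0,1],[[0,-0.03,0],0,1],[[0,-0.03,0],0,1],[[0,-0.02,0],0,1],[[0,-0.02,0],0,1],[[0,-0.02,0],0,1],[[0,-0.02,0],0,1],[[0,0,0],0,1],[[0,0,0],0,1]]'; python3 -c "
from h import *
s=env.state();print(unit(s['eef_pos']),unit(s['ft_force']+O))"
```

```text
t: 10.35
eef_pos: [506.2, 118.7, 112.6]
tcp_rot: [-3.141, -0.0, 3.001]
ft_force: [-0.4, -0.5, -0.2]
opening: 0.004
grip_force: 0.1
[-48.   56.6 112.6] [-0.3 -0.6 -0.2]
```

```bash
python3 -m inch '[[[0,-0.01,0],0,1],[[0,-0.01,0],0,1],[[0,-0.01,0],0,1],[[0,-0.01,0],0,1],[[0,0,0],0,1],[[0,0,0],0,1],[[0,0,0],0,1],[[0,0,0],0,1],[[0,0,0],0,1],[[0,0,0],0,1]]'; python3 -c "
from h import *
s=env.state();print(unit(s['eef_pos']),unit(s['ft_force']+O))
P={n:eyes.read_camera(n) for n in('side','top')}
a=cv2.resize(P['side']['pixels'][195:310,225:355,::-1],(650,575),interpolation=3)
cv2.imwrite('pics/c.png',a)
"
```

```text
t: 11.6
eef_pos: [506.0, 116.7, 112.6]
tcp_rot: [3.141, 0.0, 3.001]
ft_force: [0.3, 5.4, 0.3]
opening: 0.003
grip_force: 2.5
[-47.9  54.6 112.6] [-0.5  5.4  0.3]
```

View pics/c.png

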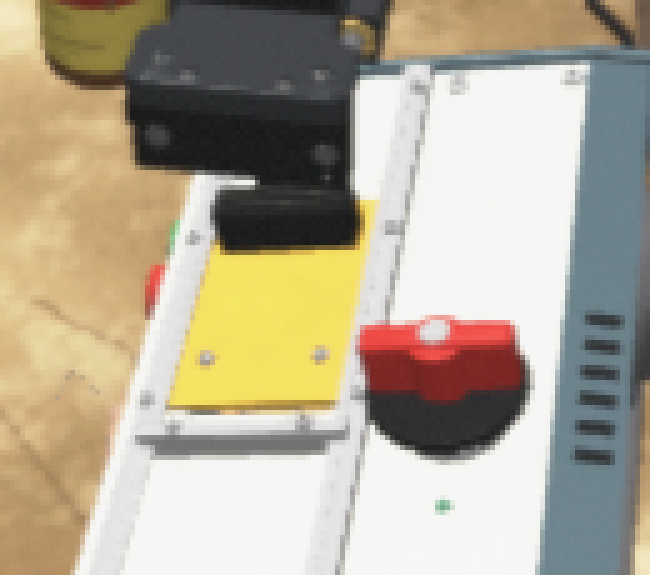

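The plate's front edge is at crop row 405 and the stop bar at 415, so it's a few mm short and climbing the last click.

```bash
python3 -m inch '[[[0,-0.01,0],0,1],[[0,-0.01,0],0,1],[[0,-0.01,0],0,1],[[0,-0.01,0],0,1],[[0,0,0],0,1],[[0,0,0],0,1],[[0,0,0],0,1],[[0,0,0],0,1],[[0,0,0],0,1],[[0,0,0],0,1]]'; python3 -c "
from h import *
s=env.state();print(unit(s['eef_pos']),unit(s['ft_force']+O))"
```

```text
t: 12.95
eef_pos: [505.8, 114.8, 112.6]
tcp_rot: [3.14, 0.0, 3.001]
ft_force: [1.4, 10.3, 0.2]
opening: 0.006
grip_force: 4.8
[-47.9  52.7 112.6] [-0.  10.4  0.2]
```

```bash
python3 -m inch '[[[0,-0.01,0],0,1],[[0,-0.01,0],0,1],[[0,-0.01,0],0,1],[[0,-0.01,0],0,1],[[0,-0.01,0],0,1],[[0,0,0],0,1],[[0,0,0],0,1],[[0,0,0],0,1],[[0,0,0],0,1],[[0,0,0],0,1]]'; python3 -c "
from h import *
s=env.state();print(unit(s['eef_pos']),unit(s['ft_force']+O))"
```

```text
t: 14.2
eef_pos: [505.4, 111.8, 112.7]
tcp_rot: [3.14, 0.0, 3.001]
ft_force: [0.4, 8.4, -1.1]
opening: 0.005
grip_force: 4.5
[-47.9  49.6 112.7] [-0.7  8.4 -1.1]
```

```bash
python3 -m inch '[[[0,-0.01,0],0,1],[[0,-0.01,0],0,1],[[0,-0.01,0],0,1],[[0,0,0],0,1],[[0,0,0],0,1],[[0,0,0],0,1],[[0,0,0],0,1],[[0,0,0],0,1],[[0,0,0],0,1],[[0,0,0],0,1]]'; python3 -c "
from h import *
s=env.state();print(unit(s['eef_pos']),unit(s['ft_force']+O))
P={n:eyes.read_camera(n) for n in('side','top')}
a=cv2.resize(P['side']['pixels'][195:310,225:355,::-1],(650,575),interpolation=3)
cv2.imwrite('pics/d.png',a)
"
```

```text
t: 15.45
eef_pos: [505.0, 109.2, 112.6]
tcp_rot: [3.142, -0.0, 3.001]
ft_force: [-0.5, 1.7, 0.4]
opening: 0.008
grip_force: 1.0
[-47.9  47.1 112.6] [-0.8  1.6  0.4]
```

View pics/d.png

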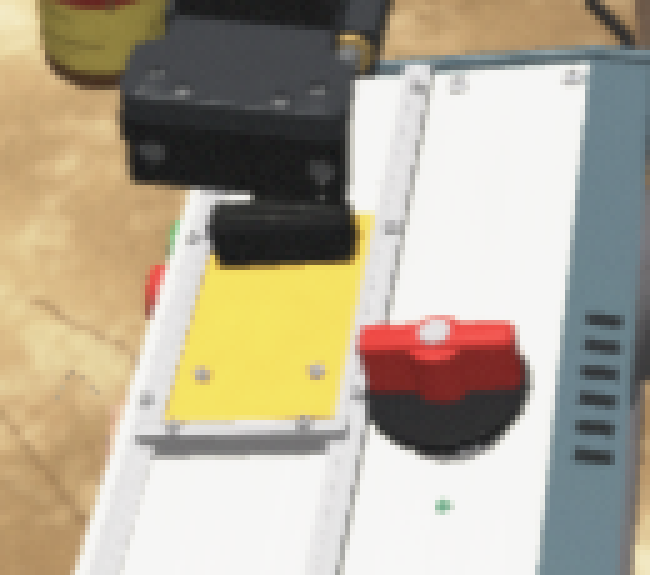

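The plate's edge has reached the stop bar (crop row 418). I'll nudge it slightly to confirm it's home.

```bash
python3 -m inch '[[[0,-0.01,0],0,1],[[0,-0.01,0],0,1],[[0,-0.01,0],0,1],[[0,-0.01,0],0,1],[[0,0,0],0,1],[[0,0,0],0,1],[[0,0,0],0,1],[[0,0,0],0,1],[[0,0,0],0,1],[[0,0,0],0,1]]'; python3 -c "
from h import *
s=env.state();print(unit(s['eef_pos']),unit(s['ft_force']+O))"
```

```text
t: 16.8
eef_pos: [504.7, 106.9, 112.6]
tcp_rot: [3.141, 0.0, 3.001]
ft_force: [-0.3, 0.4, 0.4]
opening: 0.005
grip_force: 0.0
[-47.9  44.7 112.6] [-0.3  0.3  0.4]
```

```bash
python3 -m inch '[[[0,-0.01,0],0,1],[[0,-0.01,0],0,1],[[0,-0.01,0],0,1],[[0,-0.01,0],0,1],[[0,0,0],0,1],[[0,0,0],0,1],[[0,0,0],0,1],[[0,0,0],0,1],[[0,0,0],0,1],[[0,0,0],0,1]]'; python3 -c "
from h import *
s=env.state();print(unit(s['eef_pos']),unit(s['ft_force']+O))"
```

```text
t: 18.05
eef_pos: [504.6, 105.9, 112.7]
tcp_rot: [3.139, 0.001, 3.001]
ft_force: [1.1, 13.5, -0.9]
opening: 0.005
grip_force: 6.7
[-47.9  43.7 112.7] [-0.7 13.5 -0.9]
```

```bash
python3 -m inch '[[[0,0.1,0],0,1],[[0,0.05,0],0,1],[[0,0,-0.4],0,1],[[0,0,-0.5],0,0],[[0,0,-0.3],0,-0.3],[[-0.2,-0.3,0],0,-0.3],[[-0.3,-0.5,0],0,-0.3],[[-0.3,-0.5,0],0,-0.3],[[-0.3,-0.4,0],0,-0.3],[[0,0,0],0,-0.3]]'; python3 -c "
from h import *
print(env.state()['t'],env.state()['opening'],rel([17,-45,137]))
P={n:eyes.read_camera(n) for n in('side','top')}
a=cv2.resize(P['side']['pixels'][195:310,225:355,::-1],(650,575),interpolation=3)
cv2.imwrite('pics/e.png',a)
for n in P: print(n,proj(P[n],env.state()['eef_pos']))"
```

```text
t: 19.3
eef_pos: [557.2, 1.6, 184.4]
tcp_rot: [-3.141, 0.0, 2.999]
ft_force: [0.3, 0.5, -0.1]
opening: 0.639
grip_force: 0.0
19.3 0.6385411099211178 [0.02 0.12 0.79]
side [248.50245039 313.34866279]
top [184.97567972 367.69478408]
```

View pics/e.png

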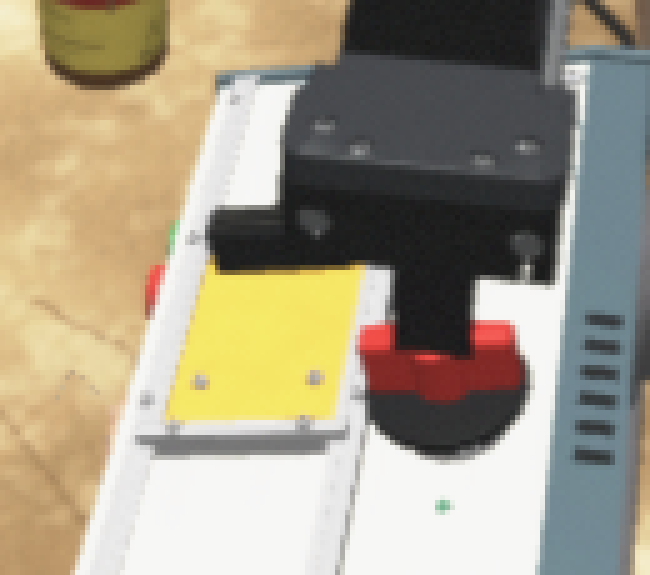

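The shutter stayed at the bar and the fingers stand over the red wing. Next I'll descend and close.

```bash
python3 -m inch '[[[0.02,0.12,0],0,-0.3],[[0,0,0.3],0,-0.3],[[0,0,0.3],0,-0.3],[[0,0,0.19],0,-0.3],[[0,0,0],0,1],[[0,0,0],0,1],[[0,0,0],0,1],[[0,0,0],0,1],[[0,0,0],0,1],[[0,0,0],0,1]]'; python3 -c "
from h import *
s=env.state();print(rel([17,-45,137]),unit(s['eef_pos']),unit(s['ft_force']+O),s['moment'])"
```

```text
t: 20.65
eef_pos: [556.3, 8.7, 137.4]
tcp_rot: [-3.139, 0.0, 3.002]
ft_force: [-3.3, -12.9, 3.1]
opening: 0.121
grip_force: 29.9
[-0.01  0.01  0.01] [ 16.6 -45.5 137.4] [ -1.5 -13.2   3.1] [-2.26169681  0.44903996  0.01599979]
```

```bash
python3 -m inch '[[[0,-0.02,0],0,1],[[0,-0.01,0],0,1],[[0,0,0],0,1],[[-0.006,0,0.03],0,1],[[-0.006,0,0.03],0,1],[[-0.006,0,0.03],0,1],[[-0.006,0,0.03],0,1],[[-0.006,0,0.03],0,1],[[0,0,0],0,1],[[0,0,0],0,1]]'; python3 -c "
from h import *
s=env.state();print(unit(s['eef_pos']),unit(s['ft_force']+O),s['moment'])"
```

```text
t: 21.9
eef_pos: [558.1, 8.2, 128.8]
tcp_rot: [-3.141, 0.001, 3.001]
ft_force: [-2.9, -5.5, 9.5]
opening: 0.122
grip_force: 30.0
[ 18.4 -45.9 128.8] [-2.2 -5.9  9.5] [-0.95827349  0.62204428  0.07150136]
```

```bash
python3 -m inch '[[[0,-0.01,0.01],0.5,1],[[0,0,0],1,1],[[0,0,0],1,1],[[0,0,0],1,1],[[0,0,0],1,1],[[0,0,0],1,1],[[0,0,0],1,1],[[0,0,0],0,1],[[0,0,0],0,1],[[0,0,0],0,1]]'; python3 -c "
from h import *
s=env.state();print(unit(s['eef_pos']),unit(s['ft_force']+O),s['moment'],s['opening'])"
```

```text
t: 23.15
eef_pos: [558.5, 8.5, 128.4]
tcp_rot: [3.14, 0.001, 2.434]
ft_force: [-2.0, 1.5, 9.5]
opening: 0.131
grip_force: 30.7
[ 18.8 -45.5 128.4] [-2.1  1.3  9.5] [0.62370939 0.05225107 0.09794564] 0.13110122410574365
```

```bash
python3 -m inch '[[[0,0,0],1,1],[[0,0,0],1,1],[[0,0,0],1,1],[[0,0,0],1,1],[[0,0,0],1,1],[[0,0,0],1,1],[[0,0,0],1,1],[[0,0,0],1,1],[[0,0,0],0,1],[[0,0,0],0,1]]'; python3 -c "
from h import *
s=env.state();print(unit(s['eef_pos']),unit(s['ft_force']+O),s['moment'],s['opening'])"
```

```text
t: 24.4
eef_pos: [558.8, 8.2, 128.5]
tcp_rot: [3.139, 0.0, 1.736]
ft_force: [-1.1, 0.0, 8.7]
opening: 0.145
grip_force: 30.6
[ 19.1 -45.7 128.5] [-1.1 -0.1  8.7] [ 0.13090133 -0.24589905  0.00979479] 0.14460018340161065
```

```bash
python3 -m inch '[[[0,0,0],1,1],[[0,0,0],1,1],[[0,0,0],1,1],[[0,0,0],0.5,1],[[0,0,0],0.4,1],[[0,0,0],0,1],[[0,0,0],0,1],[[0,0,0],0,1],[[0,0,0],0,1],[[0,0,0],0,1]]'; python3 -c "
from h import *
s=env.state();print(unit(s['eef_pos']),unit(s['ft_force']+O),s['moment'],s['opening'])"
```

```text
t: 25.65
eef_pos: [558.9, 8.3, 128.5]
tcp_rot: [3.139, -0.001, 1.396]
ft_force: [0.1, -0.4, 9.5]
opening: 0.149
grip_force: 30.4
[ 19.2 -45.7 128.5] [ 0.2 -0.4  9.5] [ 0.16638894 -0.24414718  0.29790457] 0.14931438306026734
```

```bash
python3 -m inch '[[[0,-0.005,-0.03],0,1],[[0,-0.007,-0.03],0,1],[[0,0,0],0,1],[[0,0,0],0,0.5],[[0,0,-0.05],0,0],[[0,0,-0.1],0,-0.2],[[0,0,-0.3],0,-0.2],[[0,0,-0.5],0,-0.2],[[0,0,-0.6],0,-0.2],[[0,0,0],0,-0.2]]';python3 -m inch '[[[0,0.4,-0.5],0,-0.2],[[0.6,0,-0.3],0,-0.2],[[0.7,0,0],0,-0.2],[[0.8,0,0],0,-0.2],[[0.8,0,0],0,-0.2],[[0.8,0,0],0,-0.2],[[0,0,0],0,-0.2],[[0,0,0],0,-0.2],[[0,0,0],0,-0.2],[[0,0,0],0,-0.2]]'; python3 -c "
from h import *
P={n:eyes.read_camera(n) for n in('side','top')}
a=P['side']['pixels'][195:310,245:355,::-1];b=P['top']['pixels'][145:260,265:415,::-1]
cv2.imwrite('pics/f.png',cv2.resize(np.hstack([a,b]),None,fx=3,fy=3,interpolation=3))"
```

```text
t: 26.9
eef_pos: [558.1, 8.0, 226.8]
tcp_rot: [3.137, -0.001, 1.395]
ft_force: [-0.1, 0.1, -0.5]
opening: 0.6
grip_force: 0.0
t: 28.15
eef_pos: [619.7, 221.4, 272.4]
tcp_rot: [3.141, -0.0, 1.394]
ft_force: [-0.1, 0.4, 0.4]
opening: 0.599
grip_force: 0.0
```

View pics/f.png

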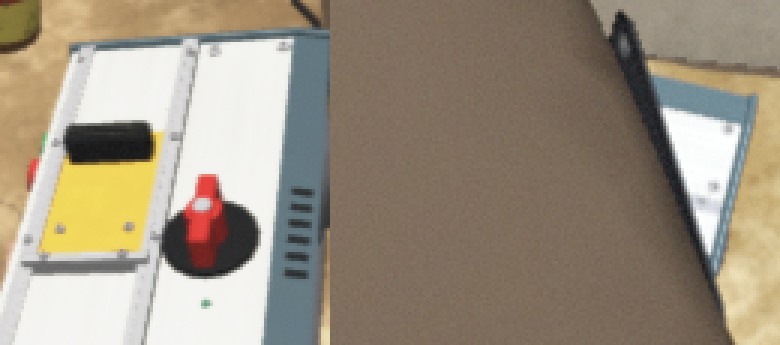

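The picture shows the wing level and pointing at the dot. Its cap is about 3 px lower than before, so the stud is held in, and the shutter sits against its stop.

```bash
python3 -c "
from cell import env
print(env.job_done())"
```

```text
the job is handed in; nothing more can be done
None
```

The job is handed in at about 28 s: the shutter is home against its end stop, the stud is pressed in and turned a quarter turn so it looks locked, and the gripper has let go and moved clear without going near the bottle.

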